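Snap the optics dry box shut, flap by flap

ROBOT

A 7-joint arm with a two-finger parallel gripper is mounted at the origin on the work surface. World frame = base frame: x ahead of the robot, y to its left, z up, the work surface at z = 0. Lengths are in mm, angles in rad, forces in N, time in s.
With the tool pointing down it reaches from about 400 to 875 mm from the base axis. Payload 4.4 kg.
Tool frame: the origin (TCP) lies at the very end of the fingers, on their centre line; the grasp point (between the pads) lies 19 mm behind it; z points along the fingers, y is the line along which they close (so a half turn about z gives the same grasp; the last joint's range is limited). The gripper opens to 85 mm and grips with 20 to 120 N. Pads are 22 mm wide; open, the fingers measure 114 mm over their backs; the gripper's body (76 mm by 85 mm) begins 54 mm behind the grasp point. The pads swing forward as they close: fully open they stand 13 mm farther back than shut.
Start: joints at [-1.359, 0.628, 0.038, 1.517, -0.027, 0.996, -0.02], TCP at [178.232, 625.101, 231.313] pointing down, gripper open.
Joint ranges: [-3.06, 3.06], [-0.37, 2.12], [-1.25, 1.32], [0.18, 2.47], [-1.1, 4.24], [0.23, 1.98], [-2.94, 2.94]. Speed limits (rad/s): [2.57, 2.57, 3.14, 3.14, 3.14, 3.14, 3.14].

INTERFACE

Orientations are given as [roll, pitch, yaw] about the fixed x, y, z axes, in that order (R = Rz(yaw) Ry(pitch) Rx(roll)).
In Python, from cell import ctrl gives the robot as it stands.
- The arm moves only by the tool jog_arm, never from a script. Its argument "plan" is a list of rows, each an object of numbers: "tx", "ty", "tz": the shift along the tool's x, y, z as a fraction of full scale; "wx", "wy", "wz": the turn, a rotation vector about the tool's x, y, z as a fraction of full scale; "claw": the closure, from 0 (fully open) to 1 (shut). In form: [{"tx": .., "ty": .., "tz": .., "wx": .., "wy": .., "wz": .., "claw": ..}, ...]. A call has 1 to 12 rows; each row is the pose to reach, as a shift and turn from the pose commanded when the call began, along the tool's axes at that moment; what a row does not reach only later rows make up. Full scale, the value 1, is 300 mm for a shift and 90 degrees for a turn. A row lasts 1/10 s, in which the tool goes at most 50 mm and 8.59 degrees, less where a joint would pass 70% of its speed; a pose out of reach is approached as far as the arm can. A call with a number of a shift or a turn outside -1 to 1 is refused whole. A call with a gripper value outside its range is refused whole. The fingers move at their own pace and stop on an object; the grip force is fixed at half the most. Time passes only in rows, so rows that repeat a pose let the fingers close. It gives the time, the measured TCP pose, the force, the opening and the grip force at its end, in the units of the state.
- ctrl.read_state(): the state, without advancing time (a new reading comes with each control period).
- ctrl.get_image(name): name is "side" or "top"; returns a dict with "img" (480x640x3 uint8, red, green, blue), "depth" (480x640 float32, mm along the optical axis (not along the pixel's ray), 0 where there is no reading), "fx", "fy", "cx", "cy" (pixels), "position" and "orientation" of the camera in the world. Camera axes: x right, y down, z forward; pixel columns grow to the right and rows downward; lengths in mm; the calibration is good to about 2 mm. A picture is of the moment at which its call begins.
- ctrl.finish_job(): hands the job in; it is judged then, once.
Trained networks look in a picture, given as the dict that the camera call returned (one of the last four; its "shot" number tells which), for a name from the list of things; names that differ only in an ending like _2 or _b are one class to them, and where a whole thing is asked for, a point or a joint stands for the part that bears it (a point fixed in the world has none). Each returns a list of dicts, best first, with "score" (0 to 1); they miss things now and then, are a little off and sometimes report something else, mostly with a low value. They report only what shows in the picture. A call takes as long as a camera call.
- ctrl.trace(picture, thing): "pixels" (480x640 bool, what is visible of it) and "extent" ([centre column, centre row, width, height] in pixels, round what is visible of it).
The state is a dict: "clock": time; "qpos": joint angles; "qd": joint speeds; "tau": joint torques, N m; "eef_pos": TCP position; "tool_rot": TCP orientation; "force": force on the tool from outside, world axes, zero at the start; "torque": the same for the moment, N m; "width": finger opening in mm; "gripper_force": force on a finger pad.
Only numpy, scipy, OpenCV 4.12 (cv2) and the standard library are available. Lean on these libraries where they do the work, as an engineer would, in place of code of your own. Each camera call takes 0.05 s, during which the arm holds its last target. There are 200 camera calls.

TASK

The lid is on the glass dry box but all four blue flaps round its rim are still sticking out: press each one down and in against the side of the box until it snaps shut. This is fingertip work, nothing needs picking up: do not lift or tip the box or shove it away from its place, and leave everything else on the desk alone.

Things in the scene. Friction and masses are not known exactly. Their poses are not given: they have to be found in the camera images.
- drybox: Loose dry box: glass body, white-rimmed clear lid already seated, four blue flaps on the lid's edges, rubber feet, 1 to 1.5 kg. Glass 113 x 163 mm outside; lid 125 (x) x 175 (y) mm, rim top 76 mm above the desk. Origin: centre of the underside, at desk height; z up, x the short way, y the long way. A sideways push of more than about 8 N can slide it.
- flap_front (a joint): Angle (rad) of the blue flap on the lid's -x edge (box frame). 0: level, straight out; negative: tilted up; +1.56: snapped shut, hanging down along the glass (end stop). Hinge line along the edge at x = -62.5, y = 0 mm, 74 mm above the box's origin. Flap 100 mm wide, 26 mm from hinge to free edge, 3 mm thick.
- front_edge (a point): Middle of the free edge of flap_front, 25.5 mm from its hinge; moves with it. Two slots near the flap's ends snap over small lugs on the glass. The flap stays put when tilted up; pressed below level its living hinge springs it back weakly, the catch resists from about 1.2 rad (some 5 N on the outer part), and beyond about 1.4 rad it snaps shut by itself and stays.
- flap_back (a joint): Angle (rad) of the blue flap on the lid's +x edge (box frame). 0: level, straight out; negative: tilted up; +1.56: snapped shut, hanging down along the glass (end stop). Hinge line along the edge at x = +62.5, y = 0 mm, 74 mm above the box's origin. Flap 100 mm wide, 26 mm from hinge to free edge, 3 mm thick.
- back_edge (a point): Middle of the free edge of flap_back, 25.5 mm from its hinge; moves with it. Two slots near the flap's ends snap over small lugs on the glass. The flap stays put when tilted up; pressed below level its living hinge springs it back weakly, the catch resists from about 1.2 rad (some 5 N on the outer part), and beyond about 1.4 rad it snaps shut by itself and stays.
- flap_left (a joint): Angle (rad) of the blue flap on the lid's +y edge (box frame). 0: level, straight out; negative: tilted up; +1.56: snapped shut, hanging down along the glass (end stop). Hinge line along the edge at x = 0, y = +87.5 mm, 74 mm above the box's origin. Flap 76 mm wide, 26 mm from hinge to free edge, 3 mm thick.
- left_edge (a point): Middle of the free edge of flap_left, 25.5 mm from its hinge; moves with it. Two slots near the flap's ends snap over small lugs on the glass. The flap stays put when tilted up; pressed below level its living hinge springs it back weakly, the catch resists from about 1.2 rad (some 5 N on the outer part), and beyond about 1.4 rad it snaps shut by itself and stays.
- flap_right (a joint): Angle (rad) of the blue flap on the lid's -y edge (box frame). 0: level, straight out; negative: tilted up; +1.56: snapped shut, hanging down along the glass (end stop). Hinge line along the edge at x = 0, y = -87.5 mm, 74 mm above the box's origin. Flap 76 mm wide, 26 mm from hinge to free edge, 3 mm thick.
- right_edge (a point): Middle of the free edge of flap_right, 25.5 mm from its hinge; moves with it. Two slots near the flap's ends snap over small lugs on the glass. The flap stays put when tilted up; pressed below level its living hinge springs it back weakly, the catch resists from about 1.2 rad (some 5 N on the outer part), and beyond about 1.4 rad it snaps shut by itself and stays.
- eyepiece: Black telescope eyepiece with a green ring, standing upright near the box, 38 mm across, 60 mm tall; origin centre of its foot. Loose; leave alone.
- lens_cap: Black round lens cap lying near the box, 70 mm across, 12 mm thick; origin centre of its underside. Loose; leave alone.
- desiccant_tin: Flat aluminium desiccant tin with a blue window near the box, 52 mm across, 20 mm tall; origin centre of its underside. Loose; leave alone.
- mug: White mug, 82 mm across, 95 mm tall, handle at its +y; origin centre of its foot. Loose; leave alone.
- mouse: White computer mouse, 112 x 62 x 34 mm; origin centre of its underside. Loose; leave alone.
- notebook: Dark blue notebook lying flat, 210 x 148 x 16 mm; origin centre of its underside. Loose; leave alone.
- pen_pot: Square wooden pen pot with pens, 78 x 78 mm, 100 mm tall (pens to 160 mm); origin centre of its foot. Loose; leave alone.

How it is judged (in metres and radians):
At the end, for the whole second after the job is handed in: All four flaps are snapped shut (each joint beyond 1.45 of its 1.56 rad); the box stands flat on the desk at rest, less than 60 mm from where it started; everything else is within 30 mm of its place (value of joint each of flap_front, flap_back, flap_left, flap_right above 1.45 rad and height (world z) of drybox below 0.004 m and angle between drybox's own z axis and vertical below 0.04 rad and distance of drybox from where it was at the start of the episode below 0.06 m and linear speed of drybox below 0.01 m/s); the robot touches nothing.
It fails at once if the box is lifted or tipped (height (world z) of drybox above 0.012 m or angle between drybox's own z axis and vertical above 0.2 rad).
It fails at once if the box is shoved 60 mm or more from its place (distance of drybox from where it was at the start of the episode above 0.06 m).
It fails at once if something else on the desk is moved by 30 mm or tipped over (distance of any of eyepiece, lens_cap, desiccant_tin, mug, mouse, notebook, pen_pot from where it was at the start of the episode above 0.03 m or angle between any of eyepiece, lens_cap, desiccant_tin, mug, mouse, notebook, pen_pot's own z axis and vertical above 0.4 rad).
It also fails if it takes over 58 s, if anything falls off the work surface, if the arm or the gripper's body presses on something with over 40 N, if the wrist force passes 120 N, or if a joint passes its speed limit or range.

## Working session

There is one attempt and no reset: what is moved stays moved. The work goes in short steps, Python scripts to look and compute and a tool call to move; the robot and the scene stay as the last step left them, time stands still between calls to the robot, and variables do not carry over. Pictures are saved under pics/ and viewed, at most 10 in all, crops included, and the job is handed in when it is done.

Besides the shell and the picture viewer there is one more tool, called after ">>>" in YAML: its name, and indented under it one key for each argument. jog_arm: Moves the arm, as the interface text tells. Shift numbers are shares of 300 mm and turn numbers shares of 90 degrees, none past 1 either way. Its arguments: {"type":"object","properties":{"plan":{"type":"array"}},"required":["plan"]}

```bash
mkdir -p pics; ls; cat > h.py <<'E'
import numpy as np, cv2
from scipy.spatial.transform import Rotation as R
from cell import ctrl
def rot(o):
    o=np.array(o,float)
    if o.shape==(3,3): return o
    return R.from_euler('xyz',o).as_matrix() if o.size==3 else R.from_quat(o).as_matrix()
def world(p,mask=None):
    d=p["depth"]; v,u=np.nonzero((d>0) if mask is None else (mask&(d>0)))
    z=d[v,u]; c=np.stack([(u-p["cx"])/p["fx"]*z,(v-p["cy"])/p["fy"]*z,z],1)
    return c@rot(p["orientation"]).T+np.array(p["position"])
def save(p,n): cv2.imwrite(f"pics/{n}.png",cv2.cvtColor(p["img"],cv2.COLOR_RGB2BGR))
E
python3 - <<'E'
from h import *
print({k:v for k,v in ctrl.read_state().items()})
for n in("top","side"):
    p=ctrl.get_image(n); save(p,n+"0"); print(n,p["position"],p["orientation"],p["fx"],p["cx"],p["cy"])
    for t in ["drybox","flap_front","flap_back","flap_left","flap_right","eyepiece","lens_cap","desiccant_tin","mug","mouse","notebook","pen_pot"]:
        for r in ctrl.trace(p,t)[:2]:
            w=world(p,r["pixels"]); 
            print(t,round(r["score"],2),np.round(r["extent"]),np.round(np.median(w,0)) if len(w) else None, np.round(np.percentile(w,[2,98],axis=0)).tolist() if len(w) else 0)
E
```

```text
pics
{'clock': 0.0, 'qpos': array([-1.3587929 ,  0.62933236,  0.03843631,  1.51835599, -0.02700134,
        0.99629868, -0.01998005]), 'qd': array([-0.0012611 , -0.00138783,  0.00115472, -0.00015644, -0.000524  ,
       -0.00051362, -0.00016546]), 'tau': array([ 1.56739679e-04, -5.63406873e+01,  1.22624137e+00, -1.93440664e+01,
        1.09669747e-02,  1.04457469e-02, -3.81028286e-06]), 'eef_pos': array([178.05747529, 624.49440085, 230.40174602]), 'tool_rot': array([-3.13971617e+00,  1.93594439e-05,  2.86381331e+00]), 'force': array([ 0.18114384, -0.31996429, -0.53697476]), 'torque': array([-0.02126982, -0.05284279, -0.00966633]), 'gripper_force': 0.0, 'width': 85.0585608262214}
top [ 329.11137263  -11.59347384 1499.77666031] [-2.97599326  0.00536004 -1.58121578] 512.0911811535591 315.16221960095356 237.8982344406947
drybox 0.9 [279. 241.  79.  69.] [566. 102.  74.] [[482.0, 8.0, 2.0], [652.0, 194.0, 85.0]]
flap_front 0.53 [264. 260.  34.  27.] [508. 148.  78.] [[477.0, 109.0, -2.0], [538.0, 187.0, 85.0]]
flap_back 0.72 [291. 218.  31.  20.] [630.  62.  79.] [[597.0, 22.0, -3.0], [66
[... 2491 characters left out ...]
.0, 169.0, 23.0]]
desiccant_tin 0.37 [288. 241.  44.  29.] [629.  57.  79.] [[595.0, 6.0, 1.0], [687.0, 99.0, 85.0]]
mug 0.68 [243. 446.  49.  67.] [501. 475.  36.] [[454.0, 439.0, 2.0], [532.0, 517.0, 96.0]]
mug 0.61 [428. 150.  80.  53.] [ 428. -476.   16.] [[329.0, -563.0, 4.0], [537.0, -401.0, 19.0]]
mouse 0.56 [166. 416.  65.  53.] [663. 490.  33.] [[617.0, 458.0, 13.0], [717.0, 516.0, 37.0]]
notebook 0.95 [428. 150.  82.  56.] [ 427. -476.   15.] [[327.0, -563.0, 3.0], [536.0, -401.0, 19.0]]
notebook 0.36 [288. 239.  42.  22.] [628.  57.  79.] [[595.0, -27.0, 1.0], [674.0, 98.0, 84.0]]
pen_pot 0.88 [301. 144.  31.  56.] [ 745. -243.   71.] [[700.0, -310.0, 4.0], [787.0, -218.0, 144.0]]
```

```bash
python3 - <<'E'
from h import *
out=[]
for n,c in(("top",(279,241)),("side",(303,269))):
    p=ctrl.get_image(n)
    x,y=c; cr=p["img"][y-60:y+60,x-80:x+80]; out.append(cv2.resize(cr,None,fx=5,fy=5,interpolation=cv2.INTER_CUBIC)[:, :])
    hsv=cv2.cvtColor(p["img"],cv2.COLOR_RGB2HSV)
    m=cv2.inRange(hsv,(100,110,60),(130,255,255))>0
    w=world(p,m); w=w[(w[:,0]>450)&(w[:,0]<700)&(w[:,1]>-30)&(w[:,1]<230)&(w[:,2]>40)]
    k=np.median(w,0)
    for name,g in (("f",(506,147)),("b",(628,60)),("l",(626,183)),("r",(507,20))):
        q=w[np.linalg.norm(w[:,:2]-g,axis=1)<60]
        yaw=-0.625; ex=np.array([np.cos(yaw),np.sin(yaw)]); ey=np.array([-ex[1],ex[0]])
        l=np.stack([(q[:,:2]-[567,102])@ex,(q[:,:2]-[567,102])@ey,q[:,2]],1)
        s=[i for i in [0]] 
        if name in"fb": l=l[abs(l[:,1])<55]
        else: l=l[abs(l[:,0])<42]
        a=0 if name in "fb" else 1
        print(n,name,len(l),np.round(np.median(l,0),1),np.round(np.percentile(l,[3,97],0),0).tolist(), np.polyfit(l[:,a],l[:,2],1).round(2),"skew",np.polyfit(l[:,1-a],l[:,a],1).round(3))
cv2.imwrite("pics/z.png",cv2.cvtColor(cv2.resize(np.hstack(out),(800,300),interpolation=cv2.INTER_AREA),cv2.COLOR_RGB2BGR))
E
```

```text
top f 221 [-78.3  -1.6  79.3] [[-87.0, -48.0, 73.0], [-69.0, 46.0, 86.0]] [-0.26 59.36] skew [ 7.0000e-03 -7.8135e+01]
top b 249 [75.4 -2.5 79.1] [[65.0, -49.0, 71.0], [85.0, 46.0, 86.0]] [ 0.35 52.38] skew [4.0000e-03 7.5254e+01]
top l 183 [ -1.2 100.3  81.6] [[-36.0, 90.0, 73.0], [35.0, 110.0, 89.0]] [ 0.4  41.27] skew [-1.3000e-02  9.9915e+01]
top r 181 [  -1.6 -102.7   81. ] [[-37.0, -112.0, 74.0], [34.0, -93.0, 87.0]] [-0.42 37.63] skew [ 5.0000e-03 -1.0239e+02]
side f 324 [-77.8   2.2  79.3] [[-88.0, -47.0, 75.0], [-67.0, 47.0, 83.0]] [-0.48 41.5 ] skew [ 1.4000e-02 -7.8054e+01]
side b 314 [77.1  0.8 80.1] [[67.0, -48.0, 76.0], [85.0, 47.0, 85.0]] [ 0.31 56.08] skew [2.0000e-03 7.6425e+01]
side l 222 [ -2.6 101.7  82.5] [[-37.0, 93.0, 77.0], [35.0, 110.0, 88.0]] [ 0.47 34.59] skew [-1.40000e-02  1.01592e+02]
side r 247 [  -4.1 -101.6   80.8] [[-38.0, -111.0, 76.0], [34.0, -92.0, 86.0]] [-0.38 41.74] skew [-3.00000e-03 -1.01687e+02]
```

View pics/z.png

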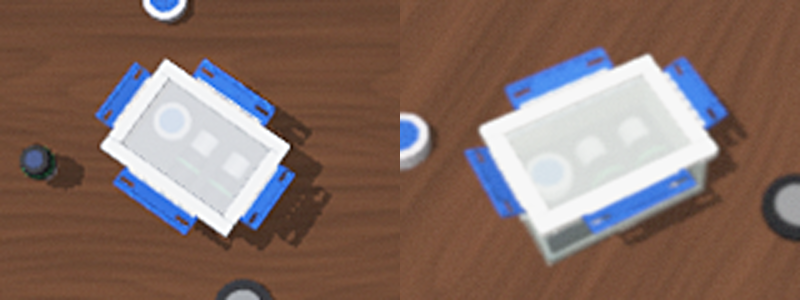

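View pics/top0.png

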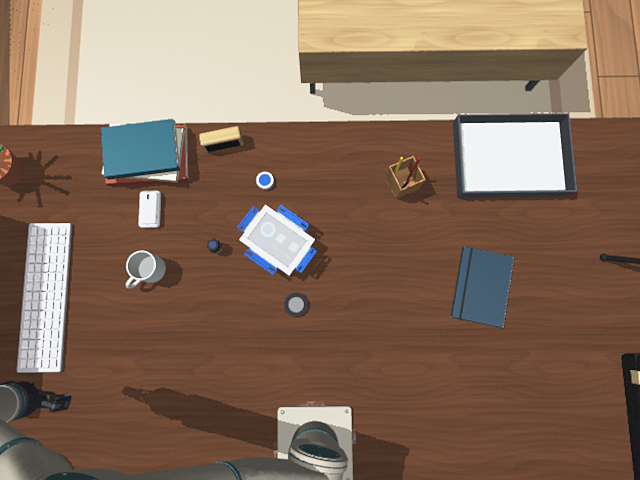

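```bash
cat >> h.py <<'E'
C=np.array([566,102.5]); YAW=-0.625
def rel(*wps, C=C, YAW=YAW):
    "wps: (lx,ly,z,toolx angle in box frame deg or None) -> fractions; also prints state"
    s=ctrl.read_state(); R0=rot(s["tool_rot"]); p0=np.array(s["eef_pos"])
    c,k=np.cos(YAW),np.sin(YAW)
    l=s["eef_pos"][:2]-C; print("t",s["clock"],"local",np.round([l@[c,k],l@[-k,c],p0[2]],1),"F",np.round(s["force"],1),"rot",np.round(s["tool_rot"],3))
    for x,y,z,a in wps:
        w=np.array([C[0]+c*x-k*y,C[1]+k*x+c*y,z]); t=R0.T@(w-p0)/300
        Rt=R.from_euler('xyz',[np.pi,0,YAW+np.radians(a)]).as_matrix()
        r=R.from_matrix(R0.T@Rt).as_rotvec()/(np.pi/2)
        print((x,y,z,a),"t",t.round(4),"w",r.round(4), np.round(w))
E
python3 - <<'E'
from h import *
rel((-190,190,180,180),(-84,0,130,180))
E
```

```text
t 1.4 local [-620.3  196.9  231.3] F [ 0.4 -1.2  0.5] rot [ 3.142 -0.     2.864]
(-190, 190, 180, 180) t [-1.3407 -0.5098  0.171 ] w [ 0.     -0.      0.2211] [523. 368. 180.]
(-84, 0, 130, 180) t [-1.4574 -1.2256  0.3377] w [ 0.     -0.      0.2211] [498. 152. 130.]
```

>>> jog_arm:
  plan:
    - {"tx": -0.4, "ty": -0.35, "tz": 0.05, "wz": 0.1, "claw": 1}
    - {"tx": -0.8, "ty": -0.7, "tz": 0.1, "wz": 0.221, "claw": 1}
    - {"tx": -0.8, "ty": -0.7, "tz": 0.1, "wz": 0.221, "claw": 1}
    - {"tx": -0.8, "ty": -0.7, "tz": 0.1, "wz": 0.221, "claw": 1}
    - {"tx": -0.8, "ty": -0.7, "tz": 0.1, "wz": 0.221, "claw": 1}
    - {"tx": -0.8, "ty": -0.7, "tz": 0.1, "wz": 0.221, "claw": 1}
    - {"tx": -0.8, "ty": -0.7, "tz": 0.1, "wz": 0.221, "claw": 1}
    - {"tx": -0.8, "ty": -0.7, "tz": 0.1, "wz": 0.221, "claw": 1}
    - {"tx": -0.8, "ty": -0.7, "tz": 0.1, "wz": 0.221, "claw": 1}

```text
invalid input at $.plan[0]: expected keys tx, ty, tz, wx, wy, wz, claw
```

```bash
python3 - <<'E'
from h import *
rel((-88,0,130,180))
E
```

```text
t 1.4 local [-620.3  196.9  231.3] F [ 0.4 -1.2  0.5] rot [ 3.142 -0.     2.864]
(-88, 0, 130, 180) t [-1.4449 -1.221   0.3377] w [ 0.     -0.      0.2211] [495. 154. 130.]
```

>>> jog_arm:
  plan:
    - {"tx": -0.8, "ty": -0.7, "tz": 0.1, "wx": 0, "wy": 0, "wz": 0.221, "claw": 1}
    - {"tx": -0.8, "ty": -0.7, "tz": 0.1, "wx": 0, "wy": 0, "wz": 0.221, "claw": 1}
    - {"tx": -0.8, "ty": -0.7, "tz": 0.1, "wx": 0, "wy": 0, "wz": 0.221, "claw": 1}
    - {"tx": -0.8, "ty": -0.7, "tz": 0.1, "wx": 0, "wy": 0, "wz": 0.221, "claw": 1}
    - {"tx": -0.8, "ty": -0.7, "tz": 0.1, "wx": 0, "wy": 0, "wz": 0.221, "claw": 1}
    - {"tx": -0.8, "ty": -0.7, "tz": 0.1, "wx": 0, "wy": 0, "wz": 0.221, "claw": 1}
    - {"tx": -0.8, "ty": -0.7, "tz": 0.1, "wx": 0, "wy": 0, "wz": 0.221, "claw": 1}
    - {"tx": -0.8, "ty": -0.7, "tz": 0.1, "wx": 0, "wy": 0, "wz": 0.221, "claw": 1}
    - {"tx": -0.8, "ty": -0.7, "tz": 0.1, "wx": 0, "wy": 0, "wz": 0.221, "claw": 1}

```text
clock: 2.3
eef_pos: [351.5, 357.8, 201.5]
tool_rot: [3.141, -0.001, 2.516]
force: [-0.9, 0.3, -0.1]
width: 0.0
gripper_force: 0.0
```

```bash
python3 - <<'E'
from h import *
rel((-88,0,130,180))
E
```

```text
t 2.3 local [-323.3   81.6  201.5] F [-0.9  0.3 -0.1] rot [ 3.141e+00 -1.000e-03  2.516e+00]
(-88, 0, 130, 180) t [-0.7847 -0.2715  0.2377] w [ 0.0006 -0.0004 -0.0005] [495. 154. 130.]
```

>>> jog_arm:
  plan:
    - {"tx": -0.785, "ty": -0.272, "tz": 0.238, "wx": 0, "wy": 0, "wz": 0, "claw": 1}
    - {"tx": -0.785, "ty": -0.272, "tz": 0.238, "wx": 0, "wy": 0, "wz": 0, "claw": 1}
    - {"tx": -0.785, "ty": -0.272, "tz": 0.238, "wx": 0, "wy": 0, "wz": 0, "claw": 1}
    - {"tx": -0.785, "ty": -0.272, "tz": 0.238, "wx": 0, "wy": 0, "wz": 0, "claw": 1}
    - {"tx": -0.785, "ty": -0.272, "tz": 0.238, "wx": 0, "wy": 0, "wz": 0, "claw": 1}
    - {"tx": -0.785, "ty": -0.272, "tz": 0.238, "wx": 0, "wy": 0, "wz": 0, "claw": 1}
    - {"tx": -0.785, "ty": -0.272, "tz": 0.238, "wx": 0, "wy": 0, "wz": 0, "claw": 1}
    - {"tx": -0.785, "ty": -0.272, "tz": 0.238, "wx": 0, "wy": 0, "wz": 0, "claw": 1}

```text
clock: 3.1
eef_pos: [493.9, 156.1, 130.0]
tool_rot: [3.141, -0.001, 2.52]
force: [0.3, 1.1, -1.2]
width: -0.0
gripper_force: 0.0
```

```bash
python3 - <<'E'
from h import *
rel((-86,0,90,180),(-86,0,52,180),(-77,0,50,180))
p=ctrl.get_image("side"); cv2.imwrite("pics/a.png",cv2.cvtColor(cv2.resize(p["img"][170:350,200:440],None,fx=3,fy=3),cv2.COLOR_RGB2BGR))
E
```

```text
t 3.1 local [-89.8   1.3 130. ] F [ 0.3  1.1 -1.2] rot [ 3.141e+00 -1.000e-03  2.520e+00]
(-86, 0, 90, 180) t [-0.0129 -0.0044  0.1332] w [ 0.0006 -0.0009  0.002 ] [496. 153.  90.]
(-86, 0, 52, 180) t [-0.0131 -0.0046  0.2599] w [ 0.0006 -0.0009  0.002 ] [496. 153.  52.]
(-77, 0, 50, 180) t [-0.0431 -0.0047  0.2665] w [ 0.0006 -0.0009  0.002 ] [504. 148.  50.]
```

View pics/a.png

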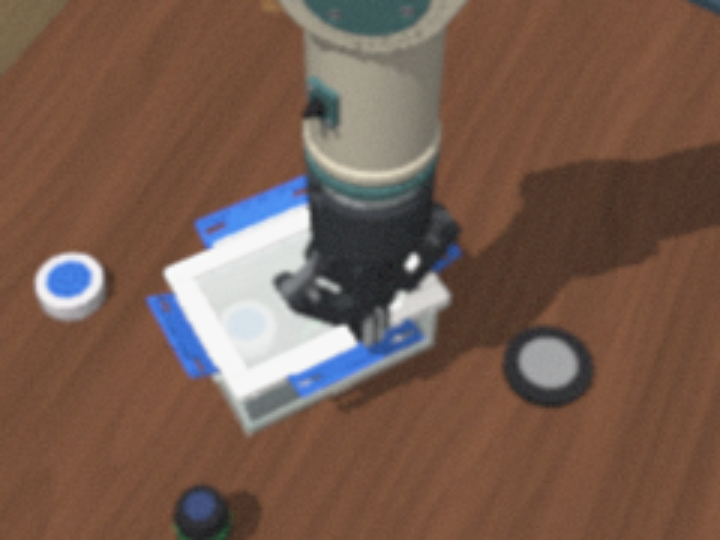

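>>> jog_arm:
  plan:
    - {"tx": -0.013, "ty": -0.004, "tz": 0.12, "wx": 0, "wy": 0, "wz": 0, "claw": 1}
    - {"tx": -0.013, "ty": -0.004, "tz": 0.16, "wx": 0, "wy": 0, "wz": 0, "claw": 1}
    - {"tx": -0.013, "ty": -0.004, "tz": 0.2, "wx": 0, "wy": 0, "wz": 0, "claw": 1}
    - {"tx": -0.013, "ty": -0.004, "tz": 0.23, "wx": 0, "wy": 0, "wz": 0, "claw": 1}
    - {"tx": -0.013, "ty": -0.004, "tz": 0.26, "wx": 0, "wy": 0, "wz": 0, "claw": 1}
    - {"tx": -0.02, "ty": -0.004, "tz": 0.263, "wx": 0, "wy": 0, "wz": 0, "claw": 1}
    - {"tx": -0.026, "ty": -0.004, "tz": 0.266, "wx": 0, "wy": 0, "wz": 0, "claw": 1}
    - {"tx": -0.032, "ty": -0.004, "tz": 0.266, "wx": 0, "wy": 0, "wz": 0, "claw": 1}
    - {"tx": -0.037, "ty": -0.004, "tz": 0.266, "wx": 0, "wy": 0, "wz": 0, "claw": 1}
    - {"tx": -0.042, "ty": -0.004, "tz": 0.266, "wx": 0, "wy": 0, "wz": 0, "claw": 1}
    - {"tx": -0.044, "ty": -0.004, "tz": 0.266, "wx": 0, "wy": 0, "wz": 0, "claw": 1}
    - {"tx": -0.044, "ty": -0.004, "tz": 0.266, "wx": 0, "wy": 0, "wz": 0, "claw": 1}

```text
clock: 4.35
eef_pos: [506.2, 144.0, 50.5]
tool_rot: [3.14, 0.002, 2.516]
force: [-0.8, 1.1, -1.0]
width: 0.2
gripper_force: 0.0
```

```bash
python3 - <<'E'
from h import *
rel((-74,0,50,180),(-100,0,50,180),(-100,0,130,180))
p=ctrl.get_image("side"); cv2.imwrite("pics/b.png",cv2.cvtColor(cv2.resize(p["img"][170:350,200:440],None,fx=3,fy=3),cv2.COLOR_RGB2BGR))
E
```

```text
t 4.35 local [-72.8  -1.4  50.5] F [-0.8  1.1 -1. ] rot [3.140e+00 2.000e-03 2.516e+00]
(-74, 0, 50, 180) t [0.0041 0.0046 0.0018] w [ 0.0009  0.0015 -0.0006] [506. 146.  50.]
(-100, 0, 50, 180) t [0.0908 0.0045 0.0016] w [ 0.0009  0.0015 -0.0006] [485. 161.  50.]
(-100, 0, 130, 180) t [ 0.0902  0.0048 -0.2651] w [ 0.0009  0.0015 -0.0006] [485. 161. 130.]
```

View pics/b.png

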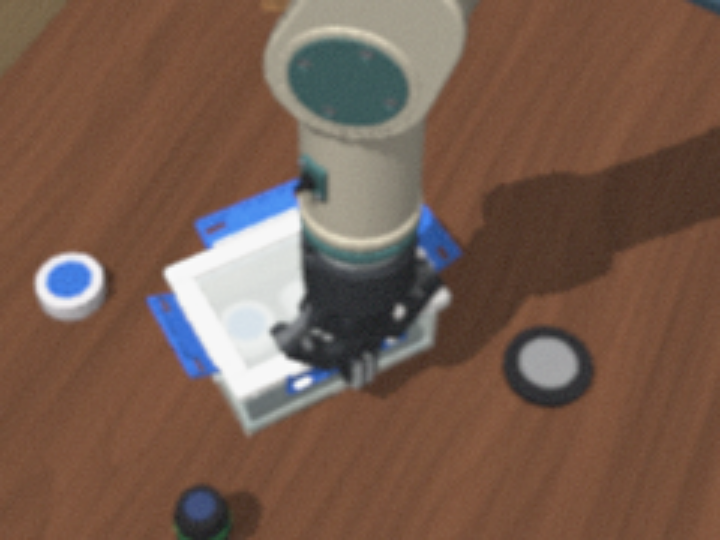

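>>> jog_arm:
  plan:
    - {"tx": 0.06, "ty": 0.004, "tz": 0, "wx": 0, "wy": 0, "wz": 0, "claw": 1}
    - {"tx": 0.06, "ty": 0.004, "tz": -0.15, "wx": 0, "wy": 0, "wz": 0, "claw": 1}
    - {"tx": 0.05, "ty": 0.004, "tz": -0.28, "wx": 0, "wy": 0, "wz": 0, "claw": 1}
    - {"tx": -0.1, "ty": 0.004, "tz": -0.3, "wx": 0, "wy": 0, "wz": 0, "claw": 1}
    - {"tx": -0.25, "ty": 0.004, "tz": -0.3, "wx": 0, "wy": 0, "wz": 0, "claw": 1}
    - {"tx": -0.4, "ty": 0.004, "tz": -0.3, "wx": 0, "wy": 0, "wz": 0, "claw": 1}
    - {"tx": -0.536, "ty": 0.004, "tz": -0.28, "wx": 0, "wy": 0, "wz": 0, "claw": 1}
    - {"tx": -0.536, "ty": 0.004, "tz": -0.26, "wx": 0, "wy": 0, "wz": 0, "claw": 1}
    - {"tx": -0.536, "ty": 0.004, "tz": -0.26, "wx": 0, "wy": 0, "wz": 0, "claw": 1}
    - {"tx": -0.536, "ty": 0.004, "tz": -0.26, "wx": 0, "wy": 0, "wz": 0, "claw": 1}
    - {"tx": -0.536, "ty": 0.004, "tz": -0.26, "wx": 0, "wy": 0, "wz": 0, "claw": 1}

```text
clock: 5.5
eef_pos: [635.0, 53.1, 128.4]
tool_rot: [3.141, -0.001, 2.519]
force: [-0.3, 0.5, -0.9]
width: 0.1
gripper_force: 0.0
```

```bash
python3 - <<'E'
from h import *
rel((86,0,90,180),(86,0,52,180),(74,0,50,180))
E
```

```text
t 5.5 local [ 84.9   0.3 128.4] F [-0.3  0.5 -0.9] rot [ 3.141e+00 -1.000e-03  2.519e+00]
(86, 0, 90, 180) t [-0.0037 -0.0011  0.128 ] w [ 0.0002 -0.0005  0.0013] [636.  52.  90.]
(86, 0, 52, 180) t [-0.0038 -0.0011  0.2546] w [ 0.0002 -0.0005  0.0013] [636.  52.  52.]
(74, 0, 50, 180) t [ 0.0362 -0.001   0.2613] w [ 0.0002 -0.0005  0.0013] [626.  59.  50.]
```

>>> jog_arm:
  plan:
    - {"tx": -0.006, "ty": 0, "tz": 0.12, "wx": 0, "wy": 0, "wz": 0, "claw": 1}
    - {"tx": -0.006, "ty": 0, "tz": 0.16, "wx": 0, "wy": 0, "wz": 0, "claw": 1}
    - {"tx": -0.006, "ty": 0, "tz": 0.2, "wx": 0, "wy": 0, "wz": 0, "claw": 1}
    - {"tx": -0.004, "ty": 0, "tz": 0.23, "wx": 0, "wy": 0, "wz": 0, "claw": 1}
    - {"tx": 0, "ty": 0, "tz": 0.255, "wx": 0, "wy": 0, "wz": 0, "claw": 1}
    - {"tx": 0.006, "ty": 0, "tz": 0.26, "wx": 0, "wy": 0, "wz": 0, "claw": 1}
    - {"tx": 0.013, "ty": 0, "tz": 0.26, "wx": 0, "wy": 0, "wz": 0, "claw": 1}
    - {"tx": 0.02, "ty": 0, "tz": 0.26, "wx": 0, "wy": 0, "wz": 0, "claw": 1}
    - {"tx": 0.027, "ty": 0, "tz": 0.26, "wx": 0, "wy": 0, "wz": 0, "claw": 1}
    - {"tx": 0.034, "ty": 0, "tz": 0.26, "wx": 0, "wy": 0, "wz": 0, "claw": 1}
    - {"tx": 0.038, "ty": 0, "tz": 0.26, "wx": 0, "wy": 0, "wz": 0, "claw": 1}
    - {"tx": 0.038, "ty": 0, "tz": 0.26, "wx": 0, "wy": 0, "wz": 0, "claw": 1}

```text
clock: 6.7
eef_pos: [628.3, 56.9, 50.7]
tool_rot: [3.14, 0.004, 2.516]
force: [5.3, -4.9, -2.6]
width: 0.2
gripper_force: 3.4
```

```bash
python3 - <<'E'
from h import *
rel((74,0,50,180),(90,0,50,180),(92,0,130,180))
p=ctrl.get_image("top"); cv2.imwrite("pics/c.png",cv2.cvtColor(cv2.resize(p["img"][170:310,190:370],None,fx=4,fy=4),cv2.COLOR_RGB2BGR))
E
```

```text
t 6.7 local [77.3 -0.5 50.7] F [ 5.3 -4.9 -2.6] rot [3.14  0.004 2.516]
(74, 0, 50, 180) t [0.0109 0.0018 0.0023] w [ 0.0007  0.0026 -0.0004] [626.  59.  50.]
(90, 0, 50, 180) t [-0.0425  0.0018  0.0025] w [ 0.0007  0.0026 -0.0004] [639.  50.  50.]
(92, 0, 130, 180) t [-0.0503  0.0021 -0.2641] w [ 0.0007  0.0026 -0.0004] [641.  49. 130.]
```

View pics/c.png

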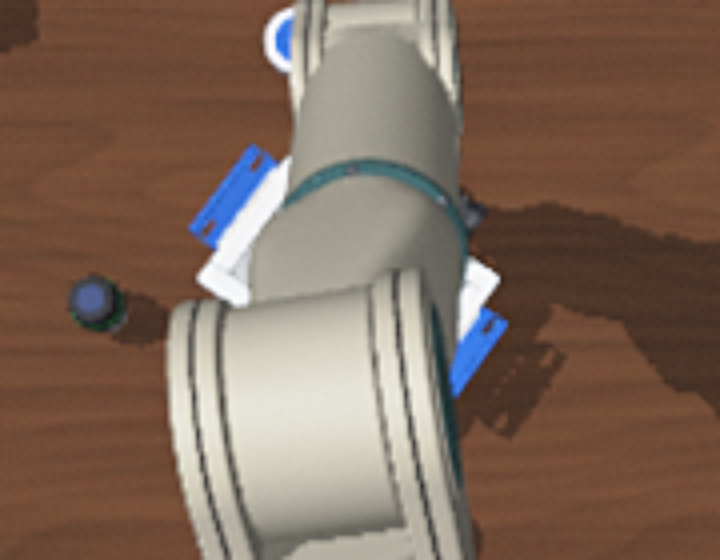

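>>> jog_arm:
  plan:
    - {"tx": 0.005, "ty": 0, "tz": 0, "wx": 0, "wy": 0, "wz": 0, "claw": 1}
    - {"tx": 0.01, "ty": 0, "tz": 0, "wx": 0, "wy": 0, "wz": 0, "claw": 1}
    - {"tx": 0.014, "ty": 0, "tz": 0, "wx": 0, "wy": 0, "wz": 0, "claw": 1}
    - {"tx": 0.014, "ty": 0, "tz": 0, "wx": 0, "wy": 0, "wz": 0, "claw": 1}

```text
clock: 7.15
eef_pos: [627.8, 57.3, 51.8]
tool_rot: [3.139, 0.01, 2.515]
force: [8.4, -7.0, -0.6]
width: -0.2
gripper_force: 5.7
```

```bash
python3 - <<'E'
from h import *
rel((92,0,50,180))
E
```

```text
t 7.15 local [76.6 -0.5 51.8] F [ 8.4 -7.  -0.6] rot [3.139 0.01  2.515]
(92, 0, 50, 180) t [-0.0513  0.0017  0.0066] w [ 0.0019  0.0063 -0.0013] [641.  49.  50.]
```

>>> jog_arm:
  plan:
    - {"tx": -0.06, "ty": 0, "tz": 0, "wx": 0, "wy": 0, "wz": 0, "claw": 1}
    - {"tx": -0.06, "ty": 0, "tz": -0.15, "wx": 0, "wy": 0, "wz": 0, "claw": 1}
    - {"tx": -0.06, "ty": 0, "tz": -0.3, "wx": 0, "wy": 0, "wz": 0, "claw": 1}
    - {"tx": -0.06, "ty": 0.15, "tz": -0.4, "wx": 0, "wy": 0, "wz": 0.1, "claw": 1}
    - {"tx": -0.06, "ty": 0.3, "tz": -0.4, "wx": 0, "wy": 0, "wz": 0.2, "claw": 1}
    - {"tx": 0.0, "ty": 0.45, "tz": -0.4, "wx": 0, "wy": 0, "wz": 0.3, "claw": 1}
    - {"tx": 0.1, "ty": 0.6, "tz": -0.4, "wx": 0, "wy": 0, "wz": 0.4, "claw": 1}
    - {"tx": 0.2, "ty": 0.6, "tz": -0.4, "wx": 0, "wy": 0, "wz": 0.5, "claw": 1}
    - {"tx": 0.25, "ty": 0.6, "tz": -0.4, "wx": 0, "wy": 0, "wz": 0.6, "claw": 1}
    - {"tx": 0.25, "ty": 0.6, "tz": -0.4, "wx": 0, "wy": 0, "wz": 0.7, "claw": 1}
    - {"tx": 0.25, "ty": 0.6, "tz": -0.4, "wx": 0, "wy": 0, "wz": 0.8, "claw": 1}
    - {"tx": 0.25, "ty": 0.6, "tz": -0.4, "wx": 0, "wy": 0, "wz": 0.9, "claw": 1}

```text
clock: 8.35
eef_pos: [665.5, 251.9, 169.7]
tool_rot: [-3.138, 0.0, 1.162]
force: [0.0, 0.0, 0.3]
width: -0.2
gripper_force: 0.0
```

```bash
python3 - <<'E'
from h import *
rel((0,110,140,90))
out=[]
for n,(x,y) in(("top",(279,241)),("side",(303,269))):
    p=ctrl.get_image(n); out.append(cv2.resize(p["img"][y-60:y+60,x-60:x+60],(400,400),interpolation=cv2.INTER_CUBIC))
    # blue, box-local
    hsv=cv2.cvtColor(p["img"],cv2.COLOR_RGB2HSV); w=world(p,cv2.inRange(hsv,(100,110,60),(130,255,255))>0)
    e=np.array([np.cos(YAW),np.sin(YAW)]); q=w[:,:2]-C; l=np.stack([q@e,q@[-e[1],e[0]],w[:,2]],1)
    for s,a in((-1,0),(1,0),(1,1),(-1,1)):
        m=(l[:,a]*s>(55,80)[a])&(l[:,a]*s<(100,125)[a])&(abs(l[:,1-a])<52)&(l[:,2]>30)
        print(n,s,a,m.sum(),np.round(np.median(l[m],0),1),np.round(np.percentile(l[m],[3,97],0)).tolist() if m.any() else 0)
cv2.imwrite("pics/d.png",cv2.cvtColor(np.hstack(out),cv2.COLOR_RGB2BGR))
E
```

```text
t 8.35 local [ -6.7 179.4 169.7] F [0.  0.  0.3] rot [-3.138  0.     1.162]
(0, 110, 140, 90) t [-0.2307 -0.0274  0.0993] w [-0.0023  0.0005  0.1374] [630. 192. 140.]
top -1 0 0 [nan nan nan] 0
top 1 0 0 [nan nan nan] 0
top 1 1 176 [ -0.3 100.7  81.3] [[-34.0, 91.0, 74.0], [35.0, 109.0, 89.0]]
top -1 1 179 [  -0.9 -102.2   81.3] [[-36.0, -112.0, 73.0], [35.0, -92.0, 87.0]]
side -1 0 129 [-63.7   1.7  56.9] [[-66.0, -46.0, 49.0], [-62.0, 48.0, 65.0]]
side 1 0 0 [nan nan nan] 0
side 1 1 215 [ -3.1 101.9  82.4] [[-37.0, 93.0, 77.0], [35.0, 110.0, 88.0]]
side -1 1 244 [  -2.1 -101.1   80.6] [[-37.0, -110.0, 76.0], [36.0, -92.0, 86.0]]
  return _methods._mean(a, axis=axis, dtype=dtype,
  ret = um.true_divide(
```

View pics/d.png

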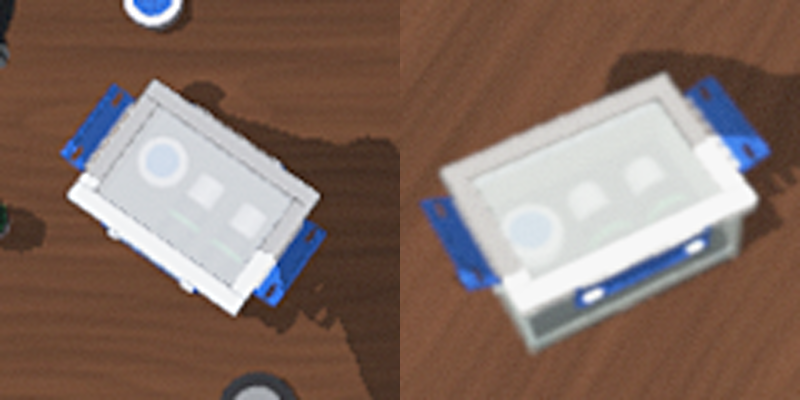

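>>> jog_arm:
  plan:
    - {"tx": -0.15, "ty": -0.027, "tz": 0.05, "wx": 0, "wy": 0, "wz": 0.07, "claw": 1}
    - {"tx": -0.225, "ty": -0.027, "tz": 0.13, "wx": 0, "wy": 0, "wz": 0.137, "claw": 1}
    - {"tx": -0.225, "ty": -0.027, "tz": 0.13, "wx": 0, "wy": 0, "wz": 0.137, "claw": 1}
    - {"tx": -0.225, "ty": -0.027, "tz": 0.13, "wx": 0, "wy": 0, "wz": 0.137, "claw": 1}
    - {"tx": -0.225, "ty": -0.027, "tz": 0.13, "wx": 0, "wy": 0, "wz": 0.137, "claw": 1}

```text
clock: 8.95
eef_pos: [634.2, 193.5, 131.7]
tool_rot: [-3.141, -0.002, 0.955]
force: [-0.0, -0.5, 0.5]
width: 0.1
gripper_force: 0.0
```

```bash
python3 - <<'E'
from h import *
rel((0,111,90,90),(0,111,52,90),(0,99,50,90))
E
```

```text
t 8.95 local [  2.  113.7 131.7] F [-0.  -0.5  0.5] rot [-3.141e+00 -2.000e-03  9.550e-01]
(0, 111, 90, 90) t [-0.0093 -0.0068  0.1389] w [-0.0002 -0.0013  0.0062] [631. 193.  90.]
(0, 111, 52, 90) t [-0.0095 -0.0068  0.2656] w [-0.0002 -0.0013  0.0062] [631. 193.  52.]
(0, 99, 50, 90) t [-0.0495 -0.0072  0.2721] w [-0.0002 -0.0013  0.0062] [624. 183.  50.]
```

>>> jog_arm:
  plan:
    - {"tx": -0.006, "ty": -0.005, "tz": 0.12, "wx": 0, "wy": 0, "wz": 0.005, "claw": 1}
    - {"tx": -0.006, "ty": -0.005, "tz": 0.16, "wx": 0, "wy": 0, "wz": 0.005, "claw": 1}
    - {"tx": -0.006, "ty": -0.005, "tz": 0.2, "wx": 0, "wy": 0, "wz": 0.005, "claw": 1}
    - {"tx": -0.008, "ty": -0.005, "tz": 0.235, "wx": 0, "wy": 0, "wz": 0.005, "claw": 1}
    - {"tx": -0.01, "ty": -0.005, "tz": 0.265, "wx": 0, "wy": 0, "wz": 0.005, "claw": 1}
    - {"tx": -0.017, "ty": -0.005, "tz": 0.27, "wx": 0, "wy": 0, "wz": 0.005, "claw": 1}
    - {"tx": -0.024, "ty": -0.005, "tz": 0.27, "wx": 0, "wy": 0, "wz": 0.005, "claw": 1}
    - {"tx": -0.031, "ty": -0.005, "tz": 0.27, "wx": 0, "wy": 0, "wz": 0.005, "claw": 1}
    - {"tx": -0.038, "ty": -0.005, "tz": 0.27, "wx": 0, "wy": 0, "wz": 0.005, "claw": 1}
    - {"tx": -0.045, "ty": -0.005, "tz": 0.27, "wx": 0, "wy": 0, "wz": 0.005, "claw": 1}
    - {"tx": -0.05, "ty": -0.005, "tz": 0.27, "wx": 0, "wy": 0, "wz": 0.005, "claw": 1}
    - {"tx": -0.053, "ty": -0.005, "tz": 0.27, "wx": 0, "wy": 0, "wz": 0.005, "claw": 1}

```text
clock: 10.15
eef_pos: [624.8, 181.8, 50.7]
tool_rot: [3.14, -0.005, 0.944]
force: [5.0, 6.8, -2.7]
width: -0.2
gripper_force: 4.5
```

```bash
python3 - <<'E'
from h import *
rel((0,97,50,90),(0,115,50,90))
E
```

```text
t 10.15 local [ 1.3 98.7 50.7] F [ 5.   6.8 -2.7] rot [ 3.14  -0.005  0.944]
(0, 97, 50, 90) t [-0.0057 -0.0042  0.0022] w [ 0.0008 -0.003  -0.001 ] [623. 181.  50.]
(0, 115, 50, 90) t [ 0.0543 -0.0043  0.0025] w [ 0.0008 -0.003  -0.001 ] [633. 196.  50.]
```

>>> jog_arm:
  plan:
    - {"tx": -0.004, "ty": 0, "tz": 0, "wx": 0, "wy": 0, "wz": 0, "claw": 1}
    - {"tx": -0.004, "ty": 0, "tz": 0, "wx": 0, "wy": 0, "wz": 0, "claw": 1}
    - {"tx": 0.06, "ty": -0.004, "tz": 0, "wx": 0, "wy": 0, "wz": 0, "claw": 1}
    - {"tx": 0.06, "ty": -0.004, "tz": -0.15, "wx": 0, "wy": 0, "wz": 0, "claw": 1}
    - {"tx": 0.05, "ty": -0.004, "tz": -0.3, "wx": 0, "wy": 0, "wz": 0, "claw": 1}
    - {"tx": -0.11, "ty": -0.004, "tz": -0.3, "wx": 0, "wy": 0, "wz": 0, "claw": 1}
    - {"tx": -0.27, "ty": -0.004, "tz": -0.3, "wx": 0, "wy": 0, "wz": 0, "claw": 1}
    - {"tx": -0.43, "ty": -0.004, "tz": -0.3, "wx": 0, "wy": 0, "wz": 0, "claw": 1}
    - {"tx": -0.59, "ty": -0.004, "tz": -0.3, "wx": 0, "wy": 0, "wz": 0, "claw": 1}
    - {"tx": -0.705, "ty": -0.004, "tz": -0.27, "wx": 0, "wy": 0, "wz": 0, "claw": 1}
    - {"tx": -0.705, "ty": -0.004, "tz": -0.27, "wx": 0, "wy": 0, "wz": 0, "claw": 1}
    - {"tx": -0.705, "ty": -0.004, "tz": -0.27, "wx": 0, "wy": 0, "wz": 0, "claw": 1}

```text
clock: 11.35
eef_pos: [497.2, 7.8, 131.4]
tool_rot: [-3.141, 0.001, 0.941]
force: [0.5, 0.8, 0.0]
width: -0.1
gripper_force: 0.0
```

```bash
python3 - <<'E'
from h import *
rel((0,-111,90,90),(0,-111,52,90),(0,-98,50,90))
E
```

```text
t 11.35 local [  -0.4 -117.   131.4] F [0.5 0.8 0. ] rot [-3.141e+00  1.000e-03  9.410e-01]
(0, -111, 90, 90) t [0.0203 0.0013 0.1379] w [-0.0005  0.0005 -0.0031] [501.  12.  90.]
(0, -111, 52, 90) t [0.0204 0.0014 0.2645] w [-0.0005  0.0005 -0.0031] [501.  12.  52.]
(0, -98, 50, 90) t [0.0637 0.0012 0.2712] w [-0.0005  0.0005 -0.0031] [509.  23.  50.]
```

>>> jog_arm:
  plan:
    - {"tx": 0.018, "ty": 0, "tz": 0.1, "wx": 0, "wy": 0, "wz": 0, "claw": 1}
    - {"tx": 0.018, "ty": 0, "tz": 0.15, "wx": 0, "wy": 0, "wz": 0, "claw": 1}
    - {"tx": 0.018, "ty": 0, "tz": 0.2, "wx": 0, "wy": 0, "wz": 0, "claw": 1}
    - {"tx": 0.02, "ty": 0, "tz": 0.235, "wx": 0, "wy": 0, "wz": 0, "claw": 1}
    - {"tx": 0.022, "ty": 0, "tz": 0.265, "wx": 0, "wy": 0, "wz": 0, "claw": 1}
    - {"tx": 0.03, "ty": 0, "tz": 0.27, "wx": 0, "wy": 0, "wz": 0, "claw": 1}
    - {"tx": 0.037, "ty": 0, "tz": 0.27, "wx": 0, "wy": 0, "wz": 0, "claw": 1}
    - {"tx": 0.044, "ty": 0, "tz": 0.27, "wx": 0, "wy": 0, "wz": 0, "claw": 1}
    - {"tx": 0.051, "ty": 0, "tz": 0.27, "wx": 0, "wy": 0, "wz": 0, "claw": 1}
    - {"tx": 0.058, "ty": 0, "tz": 0.27, "wx": 0, "wy": 0, "wz": 0, "claw": 1}
    - {"tx": 0.064, "ty": 0, "tz": 0.27, "wx": 0, "wy": 0, "wz": 0, "claw": 1}
    - {"tx": 0.066, "ty": 0, "tz": 0.27, "wx": 0, "wy": 0, "wz": 0, "claw": 1}

```text
clock: 12.55
eef_pos: [506.4, 20.8, 50.3]
tool_rot: [-3.14, 0.007, 0.94]
force: [-8.7, -13.0, 4.9]
width: 0.1
gripper_force: 7.6
```

```bash
python3 - <<'E'
from h import *
rel((0,-97,50,90))
E
```

```text
t 12.55 local [  -0.5 -101.1   50.3] F [ -8.7 -13.    4.9] rot [-3.14   0.007  0.94 ]
(0, -97, 50, 90) t [0.0137 0.0016 0.001 ] w [-0.0008  0.0042 -0.0035] [509.  24.  50.]
```

>>> jog_arm:
  plan:
    - {"tx": -0.05, "ty": 0, "tz": 0, "wx": 0, "wy": 0, "wz": 0, "claw": 1}
    - {"tx": -0.08, "ty": 0, "tz": -0.1, "wx": 0, "wy": 0, "wz": 0, "claw": 1}
    - {"tx": -0.1, "ty": 0, "tz": -0.25, "wx": 0, "wy": 0, "wz": 0, "claw": 1}
    - {"tx": -0.2, "ty": 0.1, "tz": -0.4, "wx": 0, "wy": 0, "wz": 0, "claw": 1}
    - {"tx": -0.35, "ty": 0.2, "tz": -0.45, "wx": 0, "wy": 0, "wz": 0, "claw": 1}
    - {"tx": -0.5, "ty": 0.3, "tz": -0.5, "wx": 0, "wy": 0, "wz": 0, "claw": 1}
    - {"tx": -0.6, "ty": 0.45, "tz": -0.5, "wx": 0, "wy": 0, "wz": 0, "claw": 1}
    - {"tx": -0.6, "ty": 0.6, "tz": -0.5, "wx": 0, "wy": 0, "wz": 0, "claw": 1}
    - {"tx": -0.6, "ty": 0.6, "tz": -0.5, "wx": 0, "wy": 0, "wz": 0, "claw": 1}

```text
clock: 13.45
eef_pos: [552.8, -231.6, 201.9]
tool_rot: [3.134, -0.0, 0.94]
force: [-0.9, 0.9, -0.4]
width: -0.3
gripper_force: 0.0
```

```bash
python3 - <<'E'
from h import *
rel()
out=[]
for n,(x,y) in(("top",(279,241)),("side",(303,269))):
    p=ctrl.get_image(n); out.append(cv2.resize(p["img"][y-60:y+60,x-60:x+60],(400,400),interpolation=cv2.INTER_CUBIC))
    hsv=cv2.cvtColor(p["img"],cv2.COLOR_RGB2HSV); w=world(p,cv2.inRange(hsv,(100,110,40),(130,255,255))>0)
    e=np.array([np.cos(YAW),np.sin(YAW)]); q=w[:,:2]-C; l=np.stack([q@e,q@[-e[1],e[0]],w[:,2]],1)
    for s,a in((-1,0),(1,0),(1,1),(-1,1)):
        m=(l[:,a]*s>(55,80)[a])&(l[:,a]*s<(100,125)[a])&(abs(l[:,1-a])<52)&(l[:,2]>30)
        print(n,s,a,m.sum(),np.round(np.percentile(l[m],[3,50,97],0)).tolist() if m.any() else 0)
cv2.imwrite("pics/e.png",cv2.cvtColor(np.hstack(out),cv2.COLOR_RGB2BGR))
E
```

```text
t 13.45 local [ 184.8 -278.7  201.9] F [-0.9  0.9 -0.4] rot [ 3.134 -0.     0.94 ]
top -1 0 0 0
top 1 0 1 [[62.0, -51.0, 79.0], [62.0, -51.0, 79.0], [62.0, -51.0, 79.0]]
top 1 1 0 0
top -1 1 12 [[-31.0, -91.0, 46.0], [2.0, -90.0, 53.0], [36.0, -90.0, 72.0]]
side -1 0 128 [[-66.0, -48.0, 49.0], [-64.0, 2.0, 56.0], [-62.0, 48.0, 67.0]]
side 1 0 0 0
side 1 1 16 [[-27.0, 88.0, 50.0], [4.0, 89.0, 52.0], [24.0, 89.0, 55.0]]
side -1 1 0 0
```

View pics/e.png

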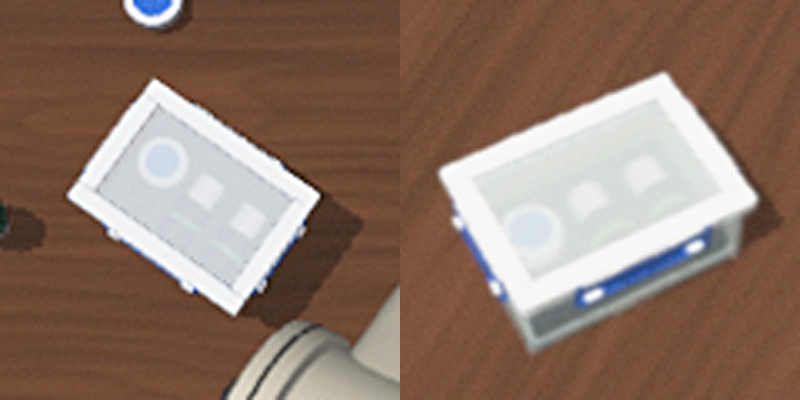

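```bash
python3 -c "
from cell import ctrl
print(ctrl.finish_job())"
```

```text
the job is handed in; nothing more can be done
None
```

I pressed all four flaps in and handed the job in at about 13.6 s. The front, left and right flaps are visibly shut over their lugs. The back flap is hidden from both cameras, but it no longer sticks out and it held firm against an 11 N push, so I take it as shut. The box shows no visible shift in the pictures, and I touched nothing else. `finish_job` returned no verdict, so I can't confirm the result.

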